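# Move the seals to the other side of the paper

### The arm

A 6-joint arm with a two-finger parallel gripper is mounted at the origin on the work surface. World frame = base frame: x ahead of the robot, y to its left, z up, the work surface at z = 0. Lengths are in m, angles in rad, forces in N, time in s.
With the tool pointing down it reaches from about 0.325 to 0.775 m from the base axis. Payload 5.5 kg.
Tool frame: the origin (TCP) lies midway between the tips of the shut fingers; the grasp point (between the pads) lies 19 mm behind it; z points along the fingers, x is the direction in which the jaws open and shut, and the axes are right-handed (so a half turn about z gives the same grasp; the last joint's range is limited). The gripper opens to 85 mm and grips with 20 to 120 N. Pads are 22 mm wide; open, the fingers measure 114 mm over their backs; the gripper's body (76 mm by 85 mm) begins 54 mm behind the grasp point. The pads swing forward as they close: fully open they stand 13 mm farther back than shut.
Start: joints at [-1.407, 0.091, 1.231, -0, 1.82, -0.057], TCP at [0.131, -0.585, 0.231] pointing down, gripper open.
Joint ranges: [-2.87, 2.87], [-0.86, 2.18], [0.17, 2.46], [-1.51, 4.65], [0.06, 2.69], [-2.65, 2.65]. Speed limits (rad/s): [2.57, 2.57, 3.01, 3.14, 3.14, 3.14].

### API

Orientations are given as a rotation vector (axis times angle).
In Python, from plant import * gives the robot as it stands. The module is installed in compiled form; this text tells all that it offers.
- The arm moves only by the tool apply_moves, never from a script. Its argument "steps" is a list of rows, each a list of 7 numbers: the gripper command: -1 is fully open, 1 is shut, values between are in proportion, then the shift along the world's x, y, z in mm, then the turn, a rotation vector about the world's x, y, z in rad. In form: [[hand, dx, dy, dz, ax, ay, az], ...]. A call has exactly 8 rows; each row is the pose to reach, as a shift and turn from the pose commanded when the call began; what a row does not reach only later rows make up. A row lasts 1/10 s, in which the tool goes at most 50 mm and 8.59 degrees, less where a joint would pass 70% of its speed; a pose out of reach is approached as far as the arm can. A call with a gripper value outside its range is refused whole. The fingers move at their own pace and stop on an object; "grip_force" is the grip in N (left out, the last holds). Time passes only in rows, so rows that repeat a pose let the fingers close, or fill a call up. It gives the time, the measured TCP pose, the force and the opening at its end, in the units of the state.
- sense(): the state, without advancing time (a new reading comes with each control period).
- read_camera(name): name is "side" or "top" or "wrist"; returns the picture (400x640x3 uint8, red, green, blue); there is no depth.
- get_calibration(name): a dict with "K" (3x3 intrinsics, pixels), "R" (3x3) and "t" (3): a world point X has camera coordinates R X + t. Camera axes: x right, y down, z forward; pixel columns grow to the right and rows downward; lengths in m; the calibration is good to about 2 mm. A picture is of the moment at which its call begins: read the wrist's pose just before it. get_calibration takes no time and is no camera call; for the wrist camera it gives the pose at the moment of the call.
- finish_job(): hands the job in, once; it reports no verdict.
The state is a dict: "t": time; "joint_pos": joint angles; "joint_vel": joint speeds; "joint_efforts": joint torques, N m; "ee_pos": TCP position; "ee_rot": TCP orientation; "contact_force": force on the tool from outside, world axes, zero at the start; "wrist_torque": the same for the moment, N m; "finger_gap": finger opening in m.
Only numpy, scipy, OpenCV 4.12 (cv2) and the standard library are available. Lean on these libraries where they do the work, as an engineer would, in place of code of your own. Each camera call takes 0.05 s, during which the arm holds its last target. There are 200 camera calls.

### The job

Four stone seals stand in a row in the dark wooden stand on one side of the sheet of paper. Move them all to the empty light wooden stand on the other side, one to a well, in mirror order: the seal that stood nearest the paper goes into the well nearest the paper, and so on outwards, so that the outermost is outermost again. Leave every seal standing upright in its well, never tip one over, and do not disturb the paperweight, the jar or the dish.

Things in the scene. Friction and masses are not known exactly. Their poses are not given: they have to be found in the camera images.
- seal_square: Stone stamp seal, 32 x 32 mm square block with a stepped top (24 x 24 mm for the last 8 mm); 58 mm tall, straight sides up to 50 mm; 0.15 kg. Beige stone. Origin at the centre of its underside, z up along its height. It stands upright in a well at the start, its x axis within about 0.2 rad of the stand's x axis.
- seal_round: Stone stamp seal, plain round column, 30 mm in diameter, 52 mm tall; 0.10 kg. Beige stone. Origin at the centre of its underside, z up along its height. It stands upright in a well at the start, its x axis within about 0.2 rad of the stand's x axis.
- seal_oblong: Stone stamp seal, plain flat-topped slab, 22 mm (its x) by 38 mm (its y), 46 mm tall; 0.10 kg. Beige stone. Origin at the centre of its underside, z up along its height. It stands upright in a well at the start, its x axis within about 0.2 rad of the stand's x axis.
- seal_knobbed: Stone stamp seal, slim 24 x 24 mm square block, straight sides up to 48 mm, with a ball (20 mm in diameter) on a short neck above; 70 mm tall in all; 0.09 kg. Beige stone. Origin at the centre of its underside, z up along its height. It stands upright in a well at the start, its x axis within about 0.2 rad of the stand's x axis.
- well_square: The dark wooden well of the full stand in which the square seal stands at the start; fixed, it stays there when the seal is taken out. The four wells look alike. Origin at the centre of its underside, 16 mm above the table; well floor 4 mm and rim 10 mm above the origin; 50 x 50 mm inside.
- well_round: The dark wooden well of the full stand in which the round seal stands at the start; fixed, it stays there when the seal is taken out. The four wells look alike. Origin at the centre of its underside, 16 mm above the table; well floor 4 mm and rim 10 mm above the origin; 50 x 50 mm inside.
- well_oblong: The dark wooden well of the full stand in which the oblong seal stands at the start; fixed, it stays there when the seal is taken out. The four wells look alike. Origin at the centre of its underside, 16 mm above the table; well floor 4 mm and rim 10 mm above the origin; 50 x 50 mm inside.
- well_knobbed: The dark wooden well of the full stand in which the knobbed seal stands at the start; fixed, it stays there when the seal is taken out. The four wells look alike. Origin at the centre of its underside, 16 mm above the table; well floor 4 mm and rim 10 mm above the origin; 50 x 50 mm inside.
- full_stand: Fixed dark wooden stand, 74 (x) by 256 mm (y), on one side of the paper (left or right); holds the seals at the start. Row of four alike square wells, centres at y = -93, -31, 31, 93 mm, x = 0 in its frame; each 50 x 50 mm inside, walls 3 mm, floor 20 mm and rim 26 mm above the table. Origin: centre of its underside, on the table; x points away from the robot, turned at most 0.3 rad.
- empty_stand: Fixed light wooden stand, 74 (x) by 256 mm (y), empty, on the other side of the narrow white paper, which lies along world x at y = 0. Row of four alike square wells, centres at y = -93, -31, 31, 93 mm, x = 0 in its frame; each 50 x 50 mm inside, walls 3 mm, floor 20 mm and rim 26 mm above the table. Origin: centre of its underside, on the table; x points away from the robot, turned at most 0.3 rad.
- paperweight: Bystander: wooden bar 34 x 100 x 20 mm lying across the paper, beyond the stands. Origin at the centre of its underside.
- paste_jar: Bystander: low closed porcelain jar, 62 mm in diameter, 32 mm tall, beyond the stands. Origin at the centre of its underside.
- ink_dish: Bystander: small white porcelain dish, 84 mm in diameter, 18 mm tall, beyond the stands. Origin at the centre of its underside.
Not all that is in view belongs to the job. Leave any orange or purple look-alike of the seal_round alone. What is shaped like the seal_knobbed but orange is not meant.

How it is judged:
At the end, for the whole second after the job is handed in: Each seal stands upright (within 0.12 rad) and at rest on the floor of the well of the light stand that mirrors the well it started in (same rank counted outwards from the paper), its centre within 15 mm of the well's centre along each axis of the stand (x of seal_square in the frame of empty_stand between -0.015 and 0.015 m and z of seal_square in the frame of empty_stand between 0.016 and 0.024 m and angle between each of seal_square, seal_round, seal_oblong, seal_knobbed's own z axis and vertical below 0.12 rad and linear speed of each of seal_square, seal_round, seal_oblong, seal_knobbed below 0.03 m/s and ((y of well_square in the frame of full_stand between -0.113 and -0.073 m and y of seal_square in the frame of empty_stand between 0.078 and 0.108 m) or (y of well_square in the frame of full_stand between -0.051 and -0.011 m and y of seal_square in the frame of empty_stand between 0.016 and 0.046 m) or (y of well_square in the frame of full_stand between 0.011 and 0.051 m and y of seal_square in the frame of empty_stand between -0.046 and -0.016 m) or (y of well_square in the frame of full_stand between 0.073 and 0.113 m and y of seal_square in the frame of empty_stand between -0.108 and -0.078 m)) and x of seal_round in the frame of empty_stand between -0.015 and 0.015 m and z of seal_round in the frame of empty_stand between 0.016 and 0.024 m and ((y of well_round in the frame of full_stand between -0.113 and -0.073 m and y of seal_round in the frame of empty_stand between 0.078 and 0.108 m) or (y of well_round in the frame of full_stand between -0.051 and -0.011 m and y of seal_round in the frame of empty_stand between 0.016 and 0.046 m) or (y of well_round in the frame of full_stand between 0.011 and 0.051 m and y of seal_round in the frame of empty_stand between -0.046 and -0.016 m) or (y of well_round in the frame of full_stand between 0.073 and 0.113 m and y of seal_round in the frame of empty_stand between -0.108 and -0.078 m)) and x of seal_oblong in the frame of empty_stand between -0.015 and 0.015 m and z of seal_oblong in the frame of empty_stand between 0.016 and 0.024 m and ((y of well_oblong in the frame of full_stand between -0.113 and -0.073 m and y of seal_oblong in the frame of empty_stand between 0.078 and 0.108 m) or (y of well_oblong in the frame of full_stand between -0.051 and -0.011 m and y of seal_oblong in the frame of empty_stand between 0.016 and 0.046 m) or (y of well_oblong in the frame of full_stand between 0.011 and 0.051 m and y of seal_oblong in the frame of empty_stand between -0.046 and -0.016 m) or (y of well_oblong in the frame of full_stand between 0.073 and 0.113 m and y of seal_oblong in the frame of empty_stand between -0.108 and -0.078 m)) and x of seal_knobbed in the frame of empty_stand between -0.015 and 0.015 m and z of seal_knobbed in the frame of empty_stand between 0.016 and 0.024 m and ((y of well_knobbed in the frame of full_stand between -0.113 and -0.073 m and y of seal_knobbed in the frame of empty_stand between 0.078 and 0.108 m) or (y of well_knobbed in the frame of full_stand between -0.051 and -0.011 m and y of seal_knobbed in the frame of empty_stand between 0.016 and 0.046 m) or (y of well_knobbed in the frame of full_stand between 0.011 and 0.051 m and y of seal_knobbed in the frame of empty_stand between -0.046 and -0.016 m) or (y of well_knobbed in the frame of full_stand between 0.073 and 0.113 m and y of seal_knobbed in the frame of empty_stand between -0.108 and -0.078 m))); the robot touches nothing.
It fails at once if a seal is tipped over (more than 1 rad from upright) (angle between any of seal_square, seal_round, seal_oblong, seal_knobbed's own z axis and vertical above 1 rad).
It fails at once if the paperweight, jar or dish is moved more than 20 mm (distance of any of paperweight, paste_jar, ink_dish from where it was at the start of the episode above 0.02 m).
It also fails if it takes over 112 s, if anything falls off the work surface, if the arm or the gripper's body presses on something with over 40 N, if the wrist force passes 120 N, or if a joint passes its speed limit or range.

## Working session

There is one attempt and no reset: what is moved stays moved. The work goes in short steps, Python scripts to look and compute and a tool call to move; the robot and the scene stay as the last step left them, time stands still between calls to the robot, and variables do not carry over. Pictures are saved under pics/ and viewed, about 12 in all and at most 16, crops included, and the job is handed in when it is done.

Besides the shell and the picture viewer there is one more tool, called after "Request:" as a command line: name --pt "numbers of a row" for each row, then --argument value for the rest. apply_moves: Moves the arm, as the interface text tells. Its arguments: {"type":"object","properties":{"steps":{"type":"array","items":{"type":"array","items":{"type":"number"}}},"grip_force":{"type":"number"}},"required":["steps"]}

```bash
mkdir -p pics; python3 - <<'E'
from plant import *
import cv2
s=sense();print(s['t'],s['ee_pos'],s['ee_rot'],s['finger_gap'])
for n in('top','side'):
    cv2.imwrite(f'pics/{n}0.png',read_camera(n)[:,:,::-1])
    c=get_calibration(n);print(n,c['K'].round(1).tolist(),c['R'].round(3).tolist(),c['t'].round(3).tolist())
E
```

```text
0.0 [ 0.13136292 -0.58513123  0.23011119] [-2.45162368e+00  1.96225647e+00  2.37928138e-03] 0.0849849362856071
top [[409.1, 0.0, 315.5], [0.0, 409.1, 206.6], [0.0, 0.0, 1.0]] [[-0.025, -0.999, 0.031], [-0.989, 0.02, -0.148], [0.147, -0.035, -0.988]] [-0.002, 0.569, 0.804]
side [[471.8, 0.0, 314.2], [0.0, 471.8, 201.6], [0.0, 0.0, 1.0]] [[-0.859, -0.511, -0.005], [-0.327, 0.556, -0.764], [0.393, -0.655, -0.645]] [0.484, 0.24, 0.746]
```

View pics/top0.png

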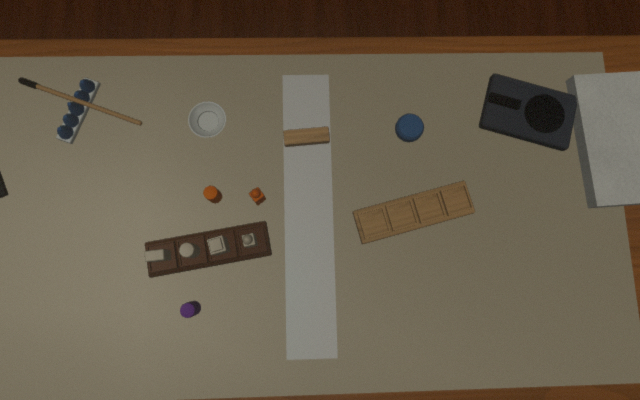

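View pics/side0.png

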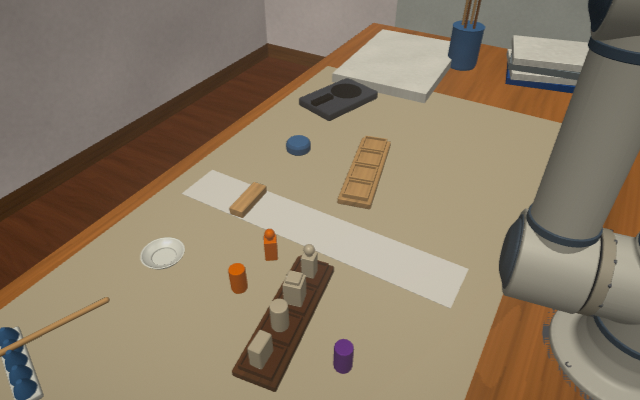

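The dark stand is on the left (y>0) and holds, from outermost to the paper, oblong, round, square, knobbed. The light stand is on the right. I'll enlarge both.

```bash
python3 - <<'E'
import cv2
a=cv2.imread('pics/top0.png')
f=lambda x0,y0,w,h,s:cv2.convertScaleAbs(cv2.resize(a[y0:y0+h,x0:x0+w],None,fx=s,fy=s,interpolation=cv2.INTER_CUBIC),alpha=1.4,beta=10)
cv2.imwrite('pics/full.png',f(140,175,140,100,5.5)); cv2.imwrite('pics/empty.png',f(345,170,140,80,5.5))
E
```

```text
(no output)
```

View pics/full.png

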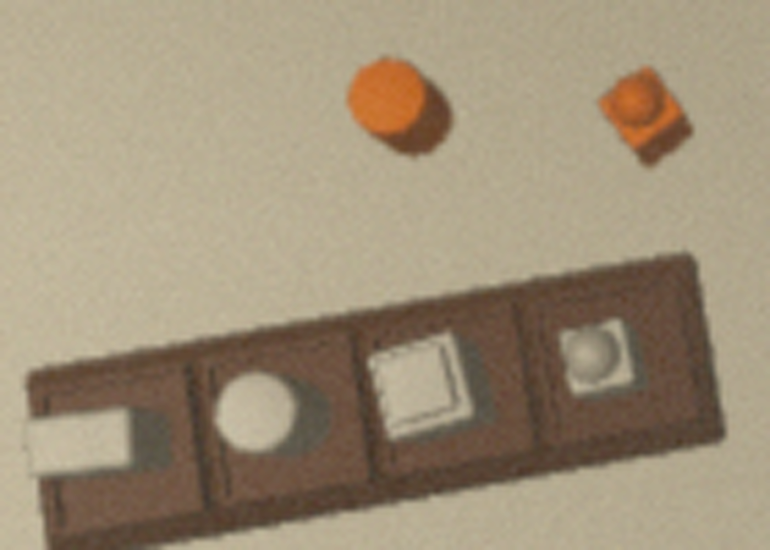

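View pics/empty.png

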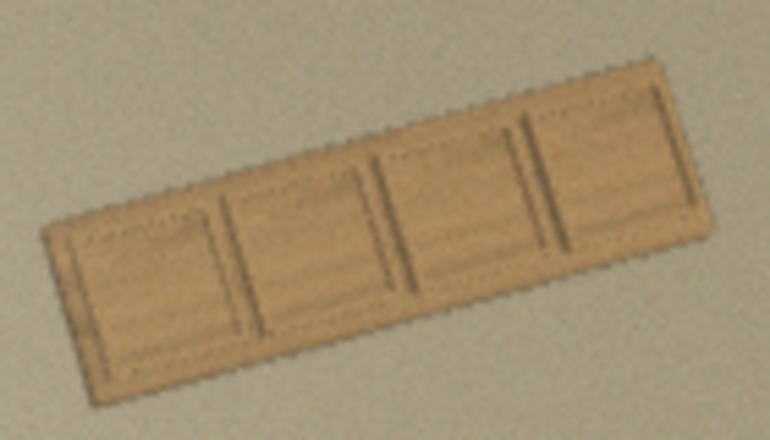

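```bash
cat > h.py <<'E'
import numpy as np
from plant import *
def ray(cal,uv,z):
    K,R,t=(np.array(cal[k]) for k in('K','R','t'))
    d=R.T@np.linalg.solve(K,[*uv,1.]);C=-R.T@t
    return (C+d*(z-C[2])/d[2])[:2]
def proj(cal,X):
    p=np.array(cal['K'])@(np.array(cal['R'])@np.array(X)+np.array(cal['t']));return p[:2]/p[2]
E
python3 - <<'E'
from h import *
c=get_calibration('top');print('C',-c['R'].T@c['t'])
F=lambda p:np.array(p)/5.5+[140,175]; E=lambda p:np.array(p)/5.5+[345,170]
def show(n,pts,z,f):
    w=np.array([ray(c,f(p)-.4,z) for p in pts])*1000
    e=np.roll(w,-1,0)-w
    print(n,w.round(0).tolist(),'ctr',w.mean(0).round(1),'len',np.hypot(*e.T).round(0),'ang',np.degrees(np.arctan2(e[:,1],e[:,0])).round(1))
show('empty16',[(43,230),(655,57),(715,235),(95,405)],.016,E)
show('full16',[(28,372),(690,253),(725,440),(50,550)],.016,F)
show('full16 f',[(28,372),(690,253),(720,425),(45,530)],.016,F)
# inner dark well dividers/ wells rim
show('obl',[(25,413),(128,407),(132,467),(32,475)],.066,F)
show('rnd',[(256,412)],.072,F)
show('sq',[(368,355),(455,333),(473,415),(388,438)],.071,F)
show('knS',[(560,328),(627,320),(635,385),(572,397)],.068,F)
show('knB',[(592,354)],.080,F)
show('or',[(645,110)],.04,F);show('or2',[(388,97)],.052,F)
show('pur',[((188-140)*5.5,(310-175)*5.5)],.05,F)
s=get_calibration('side')
for n,uv,z in(('obl',(259,342),.066),('rnd',(279,306),.072),('sq',(294,278),.076),('knB',(309,250),.080),('dark corner near-out',(274,382),.016),('near-in',(334,263),.016)):print('side',n,(1000*ray(s,uv,z)).round(0))
E
```

```text
C [0.44364795 0.01452222 0.87910582]
empty16 [[560.0, -94.0], [625.0, -340.0], [553.0, -359.0], [492.0, -112.0]] ctr [ 557.6 -226.3] len [254.  74. 254.  70.] ang [ -75.4 -165.8  103.9   14.3]
full16 [[505.0, 342.0], [545.0, 92.0], [473.0, 79.0], [438.0, 331.0]] ctr [490.1 210.9] len [253.  73. 254.  68.] ang [ -80.9 -169.9   97.9    9. ]
full16 f [[505.0, 342.0], [545.0, 92.0], [479.0, 81.0], [445.0, 333.0]] ctr [493.4 211.9] len [253.  67. 254.  60.] ang [ -80.9 -170.6   97.5    8.1]
obl [[487.0, 323.0], [488.0, 287.0], [467.0, 285.0], [465.0, 320.0]] ctr [476.5 303.8] len [36. 21. 35. 22.] ang [ -88.  -174.5   93.2    8.4]
rnd [[485.0, 240.0]] ctr [484.8 240.2] len [0.] ang [0.]
sq [[504.0, 201.0], [511.0, 171.0], [482.0, 164.0], [475.0, 194.0]] ctr [493.  182.6] len [32. 30. 31. 30.] ang [ -76.9 -167.3  103.9   14.2]
knS [[512.0, 134.0], [515.0, 110.0], [491.0, 107.0], [488.0, 130.0]] ctr [501.6 120.1] len [24. 24. 23. 25.] ang [ -84.4 -173.2   99.5    9.9]
knB [[502.0, 121.0]] ctr [502.  120.8] len [0.] ang [0.]
or [[597.0, 106.0]] ctr [596.5 106.3] len [0.] ang [0.]
or2 [[601.0, 200.0]] ctr [601.  199.8] len [0.] ang [0.]
pur [[369.0, 241.0]] ctr [368.6 241. ] len [0.] ang [0.]
side obl [474. 306.]
side rnd [482. 241.]
side sq [491. 185.]
side knB [501. 122.]
side dark corner near-out [438. 325.]
side near-in [476.  74.]
```

Top and side views agree to about 3 mm, and the edge lengths match the given sizes. The stands are turned about 9° (dark) and 14.4° (light). I'll start with the knobbed seal, moving above it first.

Request:
apply_moves --pt "-0.4 371 705 -60 0 0 1.48" --pt "-0.4 371 705 -60 0 0 1.48" --pt "-0.4 371 705 -60 0 0 1.48" --pt "-0.4 371 705 -60 0 0 1.48" --pt "-0.4 371 705 -60 0 0 1.48" --pt "-0.4 371 705 -60 0 0 1.48" --pt "-0.4 371 705 -60 0 0 1.48" --pt "-0.4 371 705 -60 0 0 1.48" --grip_force 40

```text
t: 0.9
ee_pos: [0.3174, -0.2306, 0.2008]
ee_rot: [-3.133, 0.227, -0.0]
contact_force: [0.8, 0.1, -0.4]
finger_gap: 0.0597
```

Request:
apply_moves --pt "-0.4 185 351 -40 0 0 0.28" --pt "-0.4 185 351 -40 0 0 0.28" --pt "-0.4 185 351 -40 0 0 0.28" --pt "-0.4 185 351 -40 0 0 0.28" --pt "-0.4 185 351 -40 0 0 0.28" --pt "-0.4 185 351 -40 0 0 0.28" --pt "-0.4 185 351 -40 0 0 0.28" --pt "-0.4 185 351 -40 0 0 0.28"

```text
t: 1.7
ee_pos: [0.5025, 0.1208, 0.1606]
ee_rot: [3.135, 0.205, -0.001]
contact_force: [0.4, -0.7, 0.2]
finger_gap: 0.0598
```

```bash
python3 - <<'E'
from h import *
import cv2
s=sense();print(s['t'],s['ee_pos'],s['ee_rot'],s['finger_gap'])
c=get_calibration('wrist')
a=np.ascontiguousarray(read_camera('wrist')[:,:,::-1])
for X in((.502,.120,.08),(.493,.183,.078),(.485,.240,.072)):
    p=proj(c,X);print(p);cv2.drawMarker(a,tuple(int(v) for v in p),(0,0,255),0,14)
cv2.imwrite('pics/w1.png',a)
E
```

```text
1.7 [0.50251518 0.12076276 0.16058878] [ 3.13469515e+00  2.05036412e-01 -5.51377196e-04] 0.05977838321566547
[324.59303554 209.21088376]
[323.37416549 116.86594267]
[322.40922405  22.30505847]
```

View pics/w1.png

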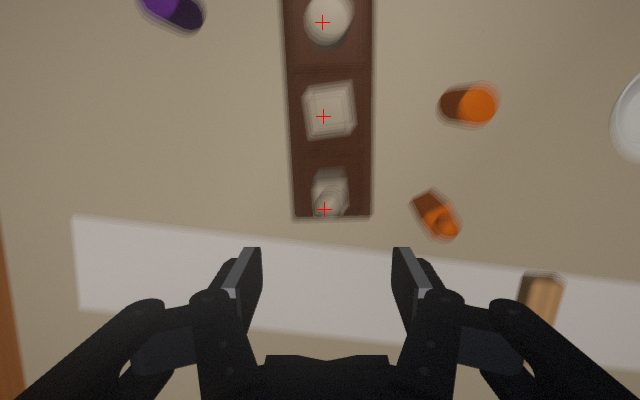

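The projected marks fall on the knobbed, square and round seals to within about 4 mm (ball seen at ~(328,205), predicted (325,209)). Descending and gripping.

Request:
apply_moves --pt "-0.4 1 0 -40 0 0 0" --pt "-0.4 1 0 -80 0 0 0" --pt "-0.4 1 0 -105 0 0 0" --pt "-0.4 1 0 -120 0 0 0" --pt "-0.4 1 0 -120 0 0 0" --pt "1 1 0 -120 0 0 0" --pt "1 1 0 -120 0 0 0" --pt "1 1 0 -120 0 0 0"

```text
t: 2.55
ee_pos: [0.5045, 0.1187, 0.0436]
ee_rot: [-3.135, -0.204, -0.006]
contact_force: [1.6, 0.5, -0.0]
finger_gap: 0.0233
```

Request:
apply_moves --pt "1 0 0 0 0 0 0" --pt "1 0 0 0 0 0 0" --pt "1 0 0 0 0 0 0" --pt "1 0 0 20 0 0 0" --pt "1 0 0 50 0 0 0" --pt "1 0 0 90 0 0 0" --pt "1 0 0 100 0 0 0" --pt "1 0 0 100 0 0 0"

```text
t: 3.35
ee_pos: [0.5044, 0.1187, 0.1439]
ee_rot: [-3.134, -0.204, -0.008]
contact_force: [-0.8, -0.4, -0.9]
finger_gap: 0.0233
```

Request:
apply_moves --pt "1 4 -35 0 0 0 0.02" --pt "1 10 -80 0 0 0 0.04" --pt "1 15 -125 0 0 0 0.06" --pt "1 20 -170 0 0 0 0.08" --pt "1 25 -210 0 0 0 0.1" --pt "1 29 -245 0 0 0 0.12" --pt "1 30 -255 0 0 0 0.12" --pt "1 30 -255 0 0 0 0.12"

```text
t: 4.15
ee_pos: [0.5323, -0.1375, 0.1389]
ee_rot: [-3.116, -0.387, 0.005]
contact_force: [0.3, 0.8, -0.0]
finger_gap: 0.0234
```

```bash
python3 - <<'E'
from h import *
import cv2
c=get_calibration('wrist')
a=np.ascontiguousarray(read_camera('wrist')[:,:,::-1])
s=sense();print(s['ee_pos'],s['ee_rot'])
for X in((.5344,-.1362,.02),(.5499,-.1963,.02),(.5653,-.2563,.02),(.5808,-.3164,.02)):
    p=proj(c,X);print(p);cv2.drawMarker(a,tuple(int(v) for v in p),(0,0,255),0,14)
cv2.imwrite('pics/w2.png',a)
cv2.imwrite('pics/s2.png',read_camera('side')[:,:,::-1])
E
```

```text
[ 0.53248696 -0.13623077  0.13944044] [-3.11555449 -0.38932531  0.00383173]
[328.74050822 193.13783417]
[328.968256   261.66997023]
[329.09203293 322.25404788]
[329.2761577  376.39725993]
```

View pics/w2.png

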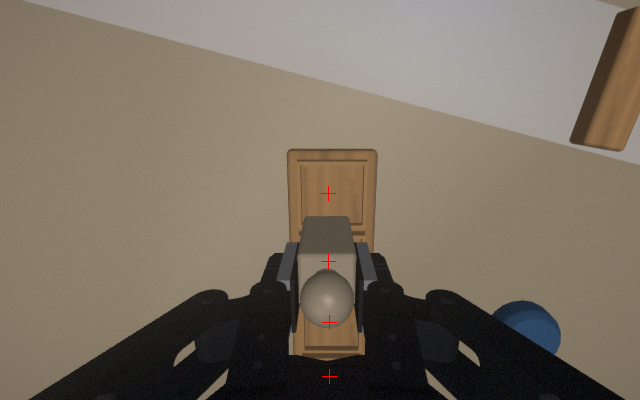

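The wrist view shows the first well's floor centred at (332.5,194), against a predicted (329,193). So x needs about +3 mm and y is right. I'll descend partway and check z.

Request:
apply_moves --pt "1 4 0 -30 0 0 0" --pt "1 4 0 -60 0 0 0" --pt "1 4 0 -80 0 0 0" --pt "1 4 0 -88 0 0 0" --pt "1 4 0 -92 0 0 0" --pt "1 4 0 -94 0 0 0" --pt "1 4 0 -94 0 0 0" --pt "1 4 0 -94 0 0 0"

```text
t: 5.05
ee_pos: [0.5379, -0.1366, 0.0486]
ee_rot: [3.116, 0.392, 0.003]
contact_force: [-0.0, -0.6, -1.0]
finger_gap: 0.0232
```

Request:
apply_moves --pt "1 0 0 -2 0 0 0" --pt "1 0 0 -4 0 0 0" --pt "1 0 0 -4 0 0 0" --pt "-0.4 0 0 -4 0 0 0" --pt "-0.4 0 0 -4 0 0 0" --pt "-0.4 0 0 -4 0 0 0" --pt "-0.4 0 0 -4 0 0 0" --pt "-0.4 0 0 -4 0 0 0"

```text
t: 5.85
ee_pos: [0.5371, -0.1365, 0.0432]
ee_rot: [-3.117, -0.392, 0.0]
contact_force: [-0.5, -0.3, 0.1]
finger_gap: 0.0597
```

Request:
apply_moves --pt "-0.4 0 0 40 0 0 0" --pt "-0.4 0 0 85 0 0 0" --pt "-0.4 0 30 118 0 0 0" --pt "-0.4 -4 75 118 0 0 0" --pt "-0.4 -10 120 118 0 0 0" --pt "-0.4 -16 165 118 0 0 0" --pt "-0.4 -22 210 118 0 0 0" --pt "-0.4 -28 250 118 0 0 0"

```text
t: 6.65
ee_pos: [0.5086, 0.1156, 0.1614]
ee_rot: [-3.117, -0.392, -0.001]
contact_force: [0.3, 0.3, -0.4]
finger_gap: 0.06
```

Request:
apply_moves --pt "-0.4 -10 40 0 0 0 0" --pt "-0.4 -16 68 0 0 0 0" --pt "-0.4 -16 68 -20 0 0 0" --pt "-0.4 -16 68 -60 0 0 0" --pt "-0.4 -16 68 -100 0 0 0" --pt "-0.4 -16 68 -120 0 0 0" --pt "-0.4 -16 68 -120 0 0 0" --pt "1 -16 68 -120 0 0 0"

```text
t: 7.45
ee_pos: [0.4933, 0.1816, 0.0418]
ee_rot: [-3.117, -0.392, -0.0]
contact_force: [-0.2, 0.5, -0.8]
finger_gap: 0.0462
```

Request:
apply_moves --pt "1 0 0 0 0 0 0" --pt "1 0 0 0 0 0 0" --pt "1 0 0 0 0 0 0" --pt "1 0 0 0 0 0 0" --pt "1 0 0 20 0 0 0" --pt "1 0 0 60 0 0 0" --pt "1 0 0 105 0 0 0" --pt "1 0 0 105 0 0 0"

```text
t: 8.25
ee_pos: [0.4961, 0.1824, 0.1545]
ee_rot: [-3.115, -0.391, -0.02]
contact_force: [0.3, -0.6, -0.5]
finger_gap: 0.0317
```

Request:
apply_moves --pt "1 4 -30 0 0 0 0" --pt "1 11 -75 0 0 0 0" --pt "1 18 -124 0 0 0 0" --pt "1 26 -173 0 0 0 0" --pt "1 34 -222 0 0 0 0" --pt "1 42 -271 0 0 0 0" --pt "1 50 -320 0 0 0 0" --pt "1 56 -360 0 0 0 0"

```text
t: 9.05
ee_pos: [0.5488, -0.1812, 0.1455]
ee_rot: [3.117, 0.39, -0.001]
contact_force: [0.7, 0.6, -1.8]
finger_gap: 0.0313
```

Request:
apply_moves --pt "1 2 -15 0 0 0 0" --pt "1 3 -19 -15 0 0 0" --pt "1 3 -19 -50 0 0 0" --pt "1 3 -19 -80 0 0 0" --pt "1 3 -19 -90 0 0 0" --pt "1 3 -19 -90 0 0 0" --pt "1 3 -19 -90 0 0 0" --pt "1 3 -19 -90 0 0 0"

```text
t: 9.85
ee_pos: [0.5534, -0.1975, 0.0586]
ee_rot: [3.115, 0.392, 0.005]
contact_force: [-0.8, -0.2, -1.2]
finger_gap: 0.0311
```

```bash
python3 - <<'E'
from h import *
import cv2
for i in range(2):
    a=np.ascontiguousarray(read_camera('top')[:,:,::-1]); s=sense();print(s['t'],s['ee_pos'],s['ee_rot'])
b=read_camera('side')[:,:,::-1]
f=lambda a,x0,y0,w,h,k:cv2.resize(a[y0:y0+h,x0:x0+w],None,fx=k,fy=k,interpolation=cv2.INTER_CUBIC)
cv2.imwrite('pics/c3.png',np.hstack([f(a,345,170,140,110,2.8),f(b,310,110,140,110,2.8)]))
E
```

```text
9.9 [ 0.55334954 -0.19761614  0.05858051] [3.11520263 0.39207689 0.00511491]
9.95 [ 0.55319274 -0.19766953  0.05831518] [3.11545054 0.39186192 0.00461379]
```

View pics/c3.png

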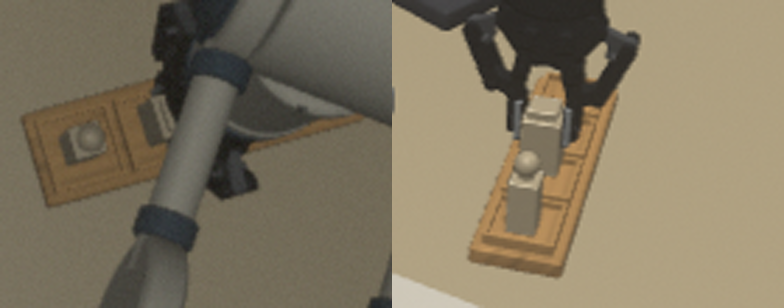

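The knobbed seal stands upright near the centre of its well and the square one hangs over the second. Lowering it and letting go.

Request:
apply_moves --pt "1 0 1 -8 0 0 0" --pt "1 0 1 -12 0 0 0" --pt "1 0 1 -14 0 0 0" --pt "1 0 1 -15 0 0 0" --pt "1 0 1 -15 0 0 0" --pt "1 0 1 -15 0 0 0" --pt "1 0 1 -15 0 0 0" --pt "1 0 1 -15 0 0 0"

```text
t: 10.8
ee_pos: [0.5521, -0.1964, 0.0436]
ee_rot: [3.117, 0.392, 0.001]
contact_force: [-6.6, 1.3, 11.9]
finger_gap: 0.0314
```

Request:
apply_moves --pt "-0.4 0 0 0 0 0 0" --pt "-0.4 0 0 0 0 0 0" --pt "-0.4 0 0 0 0 0 0" --pt "-0.4 0 0 0 0 0 0" --pt "-0.4 0 0 40 0 0 0" --pt "-0.4 0 0 85 0 0 0" --pt "-0.4 0 20 118 0 0 0" --pt "-0.4 -5 65 118 0 0 0"

```text
t: 11.6
ee_pos: [0.5496, -0.1339, 0.1657]
ee_rot: [3.113, 0.385, 0.015]
contact_force: [0.8, 1.0, 1.2]
finger_gap: 0.0598
```

Request:
apply_moves --pt "-0.4 -8 49 0 0 0 0" --pt "-0.4 -16 98 0 0 0 0" --pt "-0.4 -25 147 0 0 0 0" --pt "-0.4 -33 196 0 0 0 0" --pt "-0.4 -42 245 0 0 0 0" --pt "-0.4 -50 294 0 0 0 0" --pt "-0.4 -58 343 0 0 0 0" --pt "-0.4 -63 372 0 0 0 0"

```text
t: 12.4
ee_pos: [0.483, 0.2438, 0.1591]
ee_rot: [-3.116, -0.396, 0.0]
contact_force: [0.0, -0.6, -0.5]
finger_gap: 0.0598
```

Request:
apply_moves --pt "-0.4 0 0 0 0 0 0" --pt "-0.4 0 0 0 0 0 0" --pt "-0.4 0 0 -20 0 0 -0.05" --pt "-0.4 0 0 -40 0 0 -0.09" --pt "-0.4 0 0 -50 0 0 -0.09" --pt "-0.4 0 0 -50 0 0 -0.09" --pt "-0.4 0 0 -50 0 0 -0.09" --pt "-0.4 0 0 -50 0 0 -0.09"

```text
t: 13.2
ee_pos: [0.4849, 0.2404, 0.1107]
ee_rot: [-3.131, -0.251, -0.003]
contact_force: [0.1, 0.5, -0.6]
finger_gap: 0.0595
```

Request:
apply_moves --pt "-0.4 0 0 -35 0 0 0" --pt "-0.4 0 0 -60 0 0 0" --pt "-0.4 0 0 -70 0 0 0" --pt "-0.4 0 0 -70 0 0 0" --pt "1 0 0 -70 0 0 0" --pt "1 0 0 -70 0 0 0" --pt "1 0 0 -70 0 0 0" --pt "1 0 0 -70 0 0 0"

```text
t: 14.0
ee_pos: [0.4853, 0.241, 0.0415]
ee_rot: [-3.13, -0.251, -0.005]
contact_force: [-0.3, -0.2, 6.8]
finger_gap: 0.0288
```

Request:
apply_moves --pt "1 0 0 0 0 0 0" --pt "1 0 0 0 0 0 0" --pt "1 0 0 20 0 0 0" --pt "1 0 0 60 0 0 0" --pt "1 0 0 105 0 0 0" --pt "1 5 -30 105 0 0 0" --pt "1 11 -75 105 0 0 0" --pt "1 18 -120 105 0 0 0"

```text
t: 14.8
ee_pos: [0.5022, 0.1197, 0.145]
ee_rot: [-3.131, -0.254, -0.002]
contact_force: [1.0, -0.5, -1.1]
finger_gap: 0.0289
```

Request:
apply_moves --pt "1 8 -49 0 0 0 0.02" --pt "1 16 -98 0 0 0 0.04" --pt "1 25 -147 0 0 0 0.06" --pt "1 33 -196 0 0 0 0.08" --pt "1 42 -245 0 0 0 0.09" --pt "1 50 -294 0 0 0 0.09" --pt "1 59 -343 0 0 0 0.09" --pt "1 64 -371 0 0 0 0.09"

```text
t: 15.6
ee_pos: [0.5658, -0.2543, 0.1439]
ee_rot: [3.117, 0.387, -0.001]
contact_force: [-0.6, 1.3, -1.1]
finger_gap: 0.0289
```

Request:
apply_moves --pt "1 1 -5 0 0 0 0" --pt "1 1 -5 0 0 0 0" --pt "1 1 -5 -30 0 0 0" --pt "1 1 -5 -60 0 0 0" --pt "1 1 -5 -90 0 0 0" --pt "1 1 -5 -95 0 0 0" --pt "1 1 -5 -95 0 0 0" --pt "1 1 -5 -95 0 0 0"

```text
t: 16.4
ee_pos: [0.5682, -0.2551, 0.0515]
ee_rot: [3.115, 0.393, 0.004]
contact_force: [0.5, -0.9, -0.4]
finger_gap: 0.0288
```

Request:
apply_moves --pt "1 0 -1 -5 0 0 0" --pt "1 0 -1 -8 0 0 0" --pt "1 0 -1 -9 0 0 0" --pt "1 0 -1 -9 0 0 0" --pt "-0.4 0 -1 -9 0 0 0" --pt "-0.4 0 -1 -9 0 0 0" --pt "-0.4 0 -1 -9 0 0 0" --pt "-0.4 0 -1 -9 0 0 0"

```text
t: 17.2
ee_pos: [0.567, -0.2565, 0.0399]
ee_rot: [-3.117, -0.391, 0.001]
contact_force: [-0.1, 0.6, -0.7]
finger_gap: 0.0599
```

Request:
apply_moves --pt "-0.4 0 0 40 0 0 0" --pt "-0.4 0 0 85 0 0 0" --pt "-0.4 0 25 120 0 0 0" --pt "-0.4 -8 74 120 0 0 -0.03" --pt "-0.4 -16 123 120 0 0 -0.06" --pt "-0.4 -24 172 120 0 0 -0.1" --pt "-0.4 -32 220 120 0 0 -0.13" --pt "-0.4 -40 268 120 0 0 -0.16"

```text
t: 18.0
ee_pos: [0.5265, 0.0133, 0.1603]
ee_rot: [-3.138, -0.139, -0.001]
contact_force: [0.1, 0.6, -0.2]
finger_gap: 0.0594
```

Request:
apply_moves --pt "-0.4 -8 49 0 0 0 0" --pt "-0.4 -17 98 0 0 0 0" --pt "-0.4 -25 147 0 0 0 0" --pt "-0.4 -34 196 0 0 0 0" --pt "-0.4 -43 245 0 0 0 0" --pt "-0.4 -51 291 0 0 0 0" --pt "-0.4 -51 291 -20 0 0 0" --pt "-0.4 -51 291 -40 0 0 0"

```text
t: 18.8
ee_pos: [0.4758, 0.3045, 0.1203]
ee_rot: [-3.138, -0.147, -0.002]
contact_force: [-0.4, 0.6, -0.0]
finger_gap: 0.0598
```

```bash
python3 - <<'E'
from h import *
import cv2
a=read_camera('side')[:,:,::-1];b=read_camera('wrist')[:,:,::-1]
s=sense();print(s['t'],s['ee_pos'],s['ee_rot'],s['finger_gap'])
cv2.imwrite('pics/c4.png',np.hstack([cv2.resize(a[100:400,210:450],(400,500)),cv2.resize(b[:,160:480],(400,500))]))
E
```

```text
18.9 [0.47439816 0.3022099  0.11658801] [ 3.13552872  0.14283978 -0.00855728] 0.05970100969930925
```

View pics/c4.png

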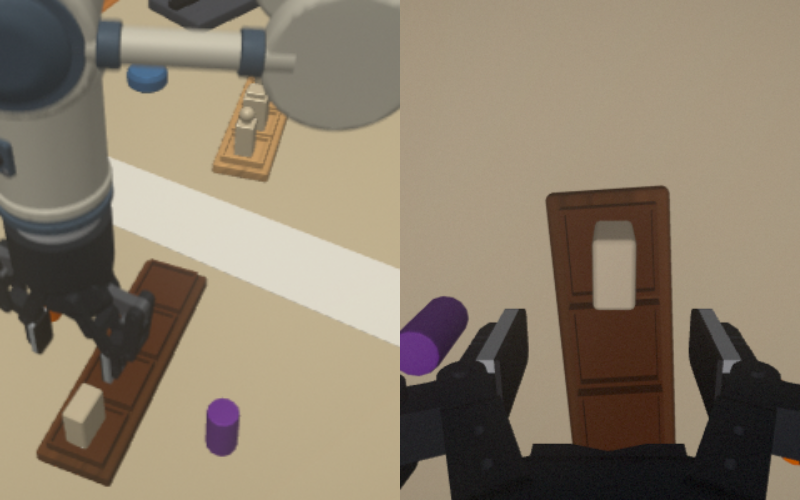

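```bash
python3 - <<'E'
from h import *
s=sense();c=get_calibration('wrist');print(s['ee_pos'])
for p in((.475,.304,.066),(.475,.285,.066),(.475,.323,.066)):print('wrist',proj(c,p))
for uv in((331,247),(331,195),(331,221)):print(ray(c,uv,.066))
d=get_calibration('side');u=proj(d,s['ee_pos']);print('tcp side crop',(u-[210,100])*[400/240,500/300])
E
```

```text
[0.47439816 0.3022099  0.11658801]
wrist [327.07012702 220.4752136 ]
wrist [324.34312356 248.35384715]
wrist [329.94508804 191.08398408]
[0.47913754 0.28633278]
[0.47586921 0.3206072 ]
[0.4774642  0.30388077]
tcp side crop [ 79.44439812 365.23130698]
```

The wrist view puts the oblong seal's top at (331,221) px, which is (477,304) mm, so the gripper is right above it. Descend and grip.

Request:
apply_moves --pt "-0.4 2 0 -35 0 0 0" --pt "-0.4 2 0 -65 0 0 0" --pt "-0.4 2 0 -80 0 0 0" --pt "-0.4 2 0 -80 0 0 0" --pt "1 2 0 -80 0 0 0" --pt "1 2 0 -80 0 0 0" --pt "1 2 0 -80 0 0 0" --pt "1 2 0 -80 0 0 0"

```text
t: 19.7
ee_pos: [0.4793, 0.3031, 0.0426]
ee_rot: [-3.137, -0.141, -0.005]
contact_force: [-0.5, -1.1, 6.5]
finger_gap: 0.0213
```

Request:
apply_moves --pt "1 0 0 0 0 0 0" --pt "1 0 0 0 0 0 0" --pt "1 0 0 0 0 0 0" --pt "1 0 0 20 0 0 0" --pt "1 0 0 60 0 0 0" --pt "1 0 0 105 0 0 0" --pt "1 5 -30 105 0 0 0" --pt "1 11 -75 105 0 0 0"

```text
t: 20.5
ee_pos: [0.4898, 0.2288, 0.1479]
ee_rot: [-3.136, -0.147, -0.007]
contact_force: [0.6, -0.4, -1.4]
finger_gap: 0.0213
```

Request:
apply_moves --pt "1 8 -49 0 0 0 0.02" --pt "1 16 -98 0 0 0 0.04" --pt "1 25 -147 0 0 0 0.06" --pt "1 33 -196 0 0 0 0.08" --pt "1 42 -245 0 0 0 0.1" --pt "1 50 -294 0 0 0 0.12" --pt "1 59 -343 0 0 0 0.14" --pt "1 67 -392 0 0 0 0.16"

```text
t: 21.3
ee_pos: [0.5562, -0.1665, 0.1456]
ee_rot: [3.117, 0.393, 0.001]
contact_force: [0.8, -0.2, -0.7]
finger_gap: 0.0212
```

Request:
apply_moves --pt "1 8 -49 0 0 0 0" --pt "1 17 -98 0 0 0 0" --pt "1 25 -140 0 0 0 0" --pt "1 27 -153 0 0 0 0" --pt "1 27 -153 -30 0 0 0" --pt "1 27 -153 -60 0 0 0" --pt "1 27 -153 -80 0 0 0" --pt "1 27 -153 -80 0 0 0"

```text
t: 22.1
ee_pos: [0.5812, -0.3156, 0.0606]
ee_rot: [-3.112, -0.392, 0.009]
contact_force: [-0.6, 0.3, -1.4]
finger_gap: 0.021
```

Request:
apply_moves --pt "1 1 0 -5 0 0 0" --pt "1 1 0 -10 0 0 0" --pt "1 1 0 -13 0 0 0" --pt "1 1 0 -15 0 0 0" --pt "1 1 0 -15 0 0 0" --pt "1 1 0 -15 0 0 0" --pt "1 1 0 -15 0 0 0" --pt "1 1 0 -15 0 0 0"

```text
t: 22.9
ee_pos: [0.5842, -0.3175, 0.0505]
ee_rot: [3.117, 0.392, 0.0]
contact_force: [-0.5, 0.0, -1.6]
finger_gap: 0.0209
```

Request:
apply_moves --pt "1 -1 1 -5 0 0 0" --pt "1 -1 1 -7 0 0 0" --pt "1 -1 1 -7 0 0 0" --pt "1 -1 1 -7 0 0 0" --pt "-0.4 -1 1 -7 0 0 0" --pt "-0.4 -1 1 -7 0 0 0" --pt "-0.4 -1 1 -7 0 0 0" --pt "-0.4 -1 1 -7 0 0 0"

```text
t: 23.7
ee_pos: [0.5832, -0.3165, 0.0434]
ee_rot: [3.117, 0.392, 0.0]
contact_force: [-0.1, 0.2, 0.7]
finger_gap: 0.0597
```

Request:
apply_moves --pt "-0.4 0 0 40 0 0 0" --pt "-0.4 0 0 85 0 0 0" --pt "-0.4 0 0 130 0 0 0" --pt "-0.4 -40 30 150 0 0 0" --pt "-0.4 -80 60 150 0 0 0" --pt "-0.4 -100 105 150 0 0 0" --pt "-0.4 -110 154 150 0 0 0" --pt "-0.4 -120 203 150 0 0 0"

```text
t: 24.5
ee_pos: [0.4626, -0.1145, 0.1936]
ee_rot: [3.117, 0.389, 0.002]
contact_force: [1.4, 0.2, 1.0]
finger_gap: 0.0598
```

Request:
apply_moves --pt "-0.4 -5 49 0 0 0 0" --pt "-0.4 -10 98 0 0 0 0" --pt "-0.4 -15 147 0 0 0 0" --pt "-0.4 -20 196 0 0 0 0" --pt "-0.4 -25 245 0 0 0 0" --pt "-0.4 -30 294 0 0 0 0" --pt "-0.4 -35 343 0 0 0 0" --pt "-0.4 -35 343 0 0 0 0"

```text
t: 25.3
ee_pos: [0.427, 0.2324, 0.1931]
ee_rot: [-3.113, -0.403, 0.001]
contact_force: [-0.2, -1.9, -0.2]
finger_gap: 0.0596
```

```bash
python3 - <<'E'
from h import *
import cv2
a=read_camera('top')[:,:,::-1];b=read_camera('side')[:,:,::-1]
s=sense();print(s['t'],s['ee_pos'],s['contact_force'])
cv2.imwrite('pics/top5.png',a)
k=cv2.convertScaleAbs(cv2.resize(a[170:250,345:485],None,fx=5.5,fy=5.5,interpolation=cv2.INTER_CUBIC),alpha=1.4,beta=10)
cv2.imwrite('pics/e5.png',k);cv2.imwrite('pics/s5.png',cv2.resize(b[60:300,140:460],None,fx=2.4,fy=2.4))
E
```

```text
25.4 [0.42819013 0.22812152 0.19318758] [ 0.66944919 -0.46464506  0.27874671]
```

View pics/e5.png

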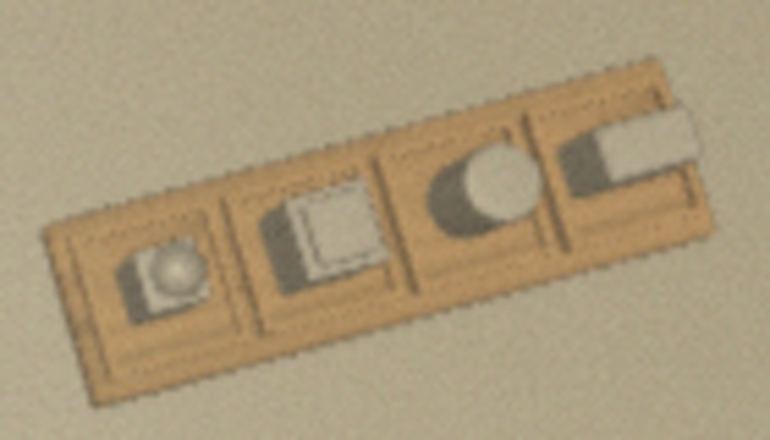

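View pics/s5.png

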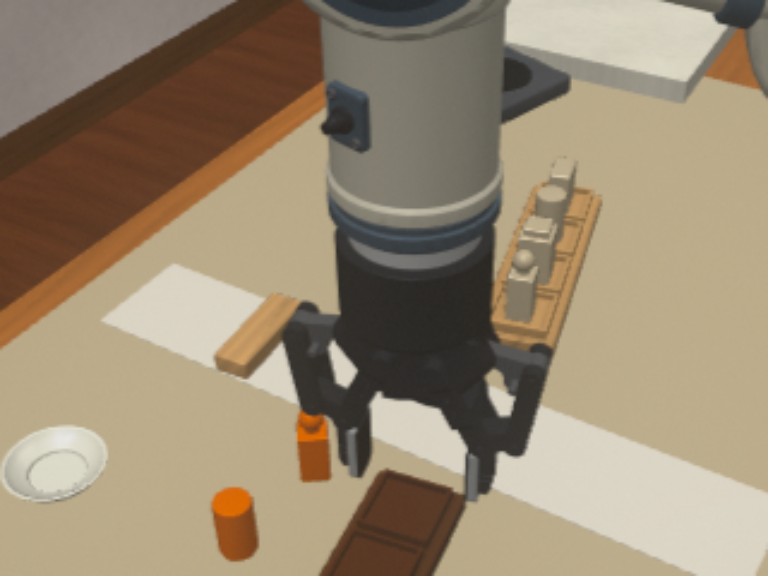

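All four stand upright in the right order. I'll measure their offsets in the stand frame from the enlarged top view: ball (180,268); square's top (342,232); round top (504,183); oblong top corners (600,138),(683,107),(698,157),(612,182).

```bash
python3 - <<'E'
from h import *
c=get_calibration('top');E=lambda p:np.array(p)/5.5+[345,170]-.4
a=np.radians(14.4);R=np.array([[np.cos(a),-np.sin(a)],[np.sin(a),np.cos(a)]])
for o in((.5576,-.2263),(.560,-.2263)):
  for n,p,z in(('kn',(180,268),.08),('sq',(342,232),.078),('rnd',(504,183),.072),('obl',(648,146),.066)):
    print(o,n,(1000*R.T@(ray(c,E(p),z)-o)).round(1))
A=cv=None
import cv2
d=cv2.absdiff(cv2.imread('pics/top0.png'),cv2.imread('pics/top5.png')).max(2)
for n,(x,y,w,h) in dict(weight=(275,115,65,40),jar=(385,105,50,45),dish=(180,95,55,50)).items():print(n,d[y:y+h,x:x+w].max(),d[y:y+h,x:x+w].mean())
E
```

```text
(0.5576, -0.2263) kn [ 2.8 93.4]
(0.5576, -0.2263) sq [-0.4 32.3]
(0.5576, -0.2263) rnd [  1.2 -32.6]
(0.5576, -0.2263) obl [  0.3 -91.2]
(0.56, -0.2263) kn [ 0.4 94. ]
(0.56, -0.2263) sq [-2.7 32.9]
(0.56, -0.2263) rnd [ -1.1 -32. ]
(0.56, -0.2263) obl [ -2.  -90.6]
weight 15 8.37346153846154
jar 15 7.204888888888889
dish 16 8.435272727272727
```

```bash
python3 -c "
from plant import *
print(finish_job())"
```

```text
the job is handed in; nothing more can be done
None
```

All four seals now stand upright in the light stand in mirror order: knobbed nearest the paper, then square, round and oblong outermost. I handed the job in at about 25 s on the robot's clock, well under the 112 s limit. `finish_job()` gives no verdict.

- **Placement:** in the last top view, each seal measured within about 3 mm of its well's centre along both stand axes (15 mm allowed). In that and the side view all four stand upright in their wells. I checked heights only by eye in these pictures.
- **Bystanders:** the top view shows no change around the paperweight, jar or dish. The gripper was open and clear at about 0.19 m height when I handed in.
- **Disagreements:**
    - The wrist camera put the first well about 3 mm farther out in x than the first top-view fit. I aimed in between, and the final offsets are small whichever centre is right.
    - Pose readings taken right after fast moves lagged by a few millimetres, so I lowered the knobbed, square and oblong seals in two stages before letting go.
    - The square seal met the well floor with about 12 N while it was being lowered.

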